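Pack the hammer heads that are ready for new handles

TASK

Pack the four hammer heads whose eyes are empty into the caddy, each in the tin that matches the paint on its neck, lying flat on the tin's floor with the eye still upwards; lower them in, do not drop them. Leave the two heads that still have a broken wooden stub in the eye undisturbed where they lie on the bench.

Things in the scene. Friction and masses are not known exactly. Their poses are not given: they have to be found in the camera images.
- head_red: Steel hammer head, ball peen (ball at -x), neck at +x painted red, eye (handle hole) up and EMPTY: dark 21x14 mm opening on top. 86 mm long (x), 34 wide, 34 high. Middle block 34x34x34 mm with flat upright sides, gripped across y. Origin: centre of the block's underside, mid-length within 4 mm; x towards the paint, z up. 0.6 kg, balanced near the origin.
- head_yellow: Steel hammer head, cross peen (blunt rectangle from above), neck at +x painted yellow, eye (handle hole) up and EMPTY: dark 21x14 mm opening on top. 86 mm long (x), 34 wide, 34 high. Middle block 34x34x34 mm with flat upright sides, gripped across y. Origin: centre of the block's underside, mid-length within 4 mm; x towards the paint, z up. 0.6 kg, balanced near the origin.
- head_blue: Steel hammer head, straight peen (tapers at -x from above), neck at +x painted blue, eye (handle hole) up and EMPTY: dark 21x14 mm opening on top. 86 mm long (x), 34 wide, 34 high. Middle block 34x34x34 mm with flat upright sides, gripped across y. Origin: centre of the block's underside, mid-length within 4 mm; x towards the paint, z up. 0.6 kg, balanced near the origin.
- head_green: Steel hammer head, two round faces, neck at +x painted green, eye (handle hole) up and EMPTY: dark 21x14 mm opening on top. 86 mm long (x), 34 wide, 34 high. Middle block 34x34x34 mm with flat upright sides, gripped across y. Origin: centre of the block's underside, mid-length within 4 mm; x towards the paint, z up. 0.6 kg, balanced near the origin.
- stub_red: Look-alike of the red hammer head: same shape, size, red neck, origin and axes, but a broken-off pale wooden handle end is STUCK IN ITS EYE and stands 18 mm above the top (52 mm over the bench). It stays where it lies.
- stub_yellow: Look-alike of the yellow hammer head: same shape, size, yellow neck, origin and axes, but a broken-off pale wooden handle end is STUCK IN ITS EYE and stands 18 mm above the top (52 mm over the bench). It stays where it lies.
- tin_red: Red open tin, empty, outside 128 (x) x 100 (y) x 30 mm high, walls and floor 3 mm, inside 122 x 94. Origin: centre of its underside, 9 mm above the bench; x along the long side, z up; inner floor 3 mm above the origin. One of four tins, in any order, fixed two by two, 2 to 3 mm apart, in a low wooden caddy with its rim 36 mm above the bench.
- tin_yellow: Yellow open tin, empty, outside 128 (x) x 100 (y) x 30 mm high, walls and floor 3 mm, inside 122 x 94. Origin: centre of its underside, 9 mm above the bench; x along the long side, z up; inner floor 3 mm above the origin. One of four tins, in any order, fixed two by two, 2 to 3 mm apart, in a low wooden caddy with its rim 36 mm above the bench.
- tin_blue: Blue open tin, empty, outside 128 (x) x 100 (y) x 30 mm high, walls and floor 3 mm, inside 122 x 94. Origin: centre of its underside, 9 mm above the bench; x along the long side, z up; inner floor 3 mm above the origin. One of four tins, in any order, fixed two by two, 2 to 3 mm apart, in a low wooden caddy with its rim 36 mm above the bench.
- tin_green: Green open tin, empty, outside 128 (x) x 100 (y) x 30 mm high, walls and floor 3 mm, inside 122 x 94. Origin: centre of its underside, 9 mm above the bench; x along the long side, z up; inner floor 3 mm above the origin. One of four tins, in any order, fixed two by two, 2 to 3 mm apart, in a low wooden caddy with its rim 36 mm above the bench.
Not all that is in view belongs to the job. Leave any purple look-alike of the head_yellow alone. Leave any orange look-alike of the head_green alone.

How it is judged:
By the outcome, as a careful person would: the job done as asked, in the order asked, and still so for the second after the job is handed in, with the robot touching nothing.
It also fails if it takes over 120 s, if anything falls off the work surface, if the arm or the gripper's body presses on something with over 40 N, if the wrist force passes 120 N, or if a joint passes its speed limit or range.

ROBOT

A 6-joint arm with a two-finger parallel gripper is mounted at the origin on the work surface. World frame = base frame: x ahead of the robot, y to its left, z up, the work surface at z = 0. Lengths are in m, angles in rad, forces in N, time in s.
With the tool pointing down it reaches from about 0.35 to 0.775 m from the base axis. Payload 7.3 kg.
Tool frame: the origin (TCP) lies on the mounting face of the last link; the fingertips stand 178 mm ahead of it and the grasp point (between the pads) lies 159 mm ahead of it (robot.tcp_to_tips is the distance from the TCP to the fingertips, in m); z points along the fingers, y is the direction in which the jaws open and shut (so a half turn about z gives the same grasp; the last joint's range is limited). The gripper opens to 92 mm and grips with 3 to 60 N. Pads are 19 mm wide; open, the fingers measure 130 mm over their backs; the gripper's body (75 mm by 190 mm) begins 47 mm behind the grasp point.
Start: joints at [1.074, 0.342, 1.524, -0, 1.275, -0.146], TCP at [0.18, 0.493, 0.405] pointing down, gripper open.
Joint ranges: [-2.53, 2.53], [-0.77, 2.02], [0.04, 2.7], [-1, 4.14], [0.28, 2.66], [-3.11, 3.11]. Speed limits (rad/s): [2.57, 2.57, 3.14, 3.14, 3.14, 3.14].

INTERFACE

Orientations are given as [roll, pitch, yaw] about the fixed x, y, z axes, in that order (R = Rz(yaw) Ry(pitch) Rx(roll)).
In Python, from cell import robot, viewer gives the robot as it stands.
- The arm moves only by the shell command python3 -m creep 'ROWS' [OPENING] [FORCE]. ROWS is JSON, a list that holds one entry, the list of rows, each a list of 6 numbers: the shift along the world's x, y, z in mm, then the turn, a rotation vector about the world's x, y, z in degrees. A call has 1 to 5 rows; each row shifts and turns the pose as measured when the row begins; what a row does not reach is not made up. A row lasts 1/12 s, in which the tool goes at most 41.7 mm and 7.16 degrees, less where a joint would pass 70% of its speed; a pose out of reach is approached as far as the arm can. A call with a gripper value outside its range is refused whole. OPENING is the closure, from -1 (fully open) to 1 (shut), set as the call begins (- or left out, the last holds). The fingers move at their own pace and stop on an object; FORCE is the grip in N (left out, the last holds). Time passes only in rows, so rows that do not move let the fingers close. It gives the time, the measured TCP pose, the force and the opening at its end, in the units of the state.
- robot.observe(): the state, without advancing time (a new reading comes with each control period).
- viewer.read_camera(name): name is "side" or "top"; returns the picture (420x560x3 uint8, blue, green, red); there is no depth.
- viewer.camera_model(name): a dict with "fx", "fy", "cx", "cy" (pixels), "k1" (the pictures are not rectified: a ray, as slopes to the right and down, at radius r is drawn at 1 + k1 r^2 times it, then the intrinsics apply), "pose" (4x4, takes a point from camera to world coordinates). Camera axes: x right, y up, looking along -z (the intrinsics and any distortion apply to the point x, -y, -z); pixel columns grow to the right and rows downward; lengths in m; the calibration is good to about 2 mm. A picture is of the moment at which its call begins. camera_model takes no time and is no camera call.
- robot.hand_in(): hands the job in, once; it reports no verdict.
The state is a dict: "time": time; "qpos": joint angles; "qvel": joint speeds; "joint_efforts": joint torques, N m; "tool_pos": TCP position; "tool_rot": TCP orientation; "contact_force": force on the tool from outside, world axes, zero at the start; "torque": the same for the moment, N m; "opening": finger opening in m.
Only numpy, scipy, OpenCV 4.12 (cv2) and the standard library are available. Lean on these libraries where they do the work, as an engineer would, in place of code of your own. Each camera call takes 0.05 s, during which the arm holds its last target. There are 200 camera calls.

## Working session

There is one attempt and no reset: what is moved stays moved. The work goes in short steps, Python scripts to look and compute and a shell command to move; the robot and the scene stay as the last step left them, time stands still between calls to the robot, and variables do not carry over. Pictures are saved under pics/ and viewed, about 12 in all and at most 16, crops included, and the job is handed in when it is done.

```bash
ls; mkdir -p pics
cat > h.py <<'E'
import cv2, numpy as np
from cell import robot, viewer
def snap(cam,name):
    im=viewer.read_camera(cam); cv2.imwrite(f'pics/{name}.png',im); return im
def ray(cam,u,v):
    m=viewer.camera_model(cam); K=np.array([[m['fx'],0,m['cx']],[0,m['fy'],m['cy']],[0,0,1.]])
    p=cv2.undistortPoints(np.array([[[u,v]]],float),K,np.array([m['k1'],0,0,0.]))[0,0]
    T=np.array(m['pose']); d=T[:3,:3]@np.array([p[0],-p[1],-1]); return T[:3,3],d
def onplane(cam,u,v,z):
    o,d=ray(cam,u,v); return o+d*(z-o[2])/d[2]
E
python3 - <<'E'
from h import *
for c in('top','side'):
    im=snap(c,c+'0'); m=viewer.camera_model(c); print(c,{k:(np.round(v,3).tolist()) for k,v in m.items()})
    a=cv2.resize(im,(784,588)); cv2.imwrite(f'pics/{c}0b.png',a)
s=robot.observe(); print(s)
E
```

```text
pics
top {'fx': 391.133, 'fy': 391.133, 'cx': 281.703, 'cy': 217.283, 'k1': -0.102, 'pose': [[-0.012, 0.987, -0.159, 0.346], [-1.0, -0.009, 0.024, 0.107], [0.022, 0.159, 0.987, 1.043], [0.0, 0.0, 0.0, 1.0]]}
side {'fx': 484.875, 'fy': 484.875, 'cx': 275.806, 'cy': 215.11, 'k1': 0.023, 'pose': [[0.872, 0.318, -0.372, -0.005], [-0.489, 0.565, -0.664, -0.791], [-0.0, 0.761, 0.648, 0.908], [0.0, 0.0, 0.0, 1.0]]}
{'time': 0.1, 'qpos': array([ 1.07400721e+00,  3.42688749e-01,  1.52488923e+00, -1.91953619e-05,
        1.27541422e+00, -1.45977298e-01]), 'qvel': array([ 1.33285968e-04, -1.22217695e-03, -2.01675135e-03, -1.71731793e-04,
       -7.65675475e-04,  7.09626063e-05]), 'joint_efforts': array([ 2.92061806e-03, -4.32004631e+01, -2.44694370e+01,  7.21009914e-02,
        5.26101503e-02, -8.95003222e-05]), 'tool_pos': array([0.18034064, 0.49294049, 0.40410702]), 'tool_rot': array([-3.14020533e+00, -1.85415107e-04,  2.79078631e+00]), 'contact_force': array([ 0.24180794, -0.00346095, -1.06858353]), 'torque': array([0.01112208, 0.01997651, 0.02940567]), 'opening': 0.09160860342858038}
```

View pics/top0b.png

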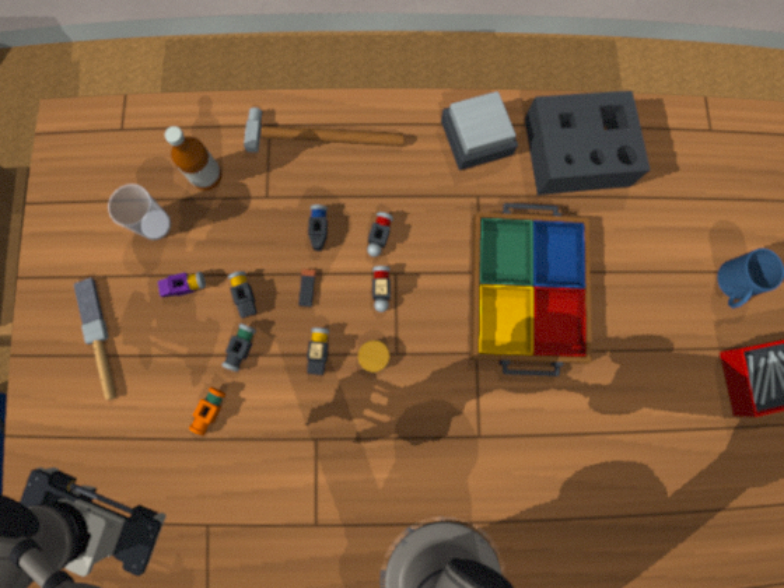

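View pics/side0b.png

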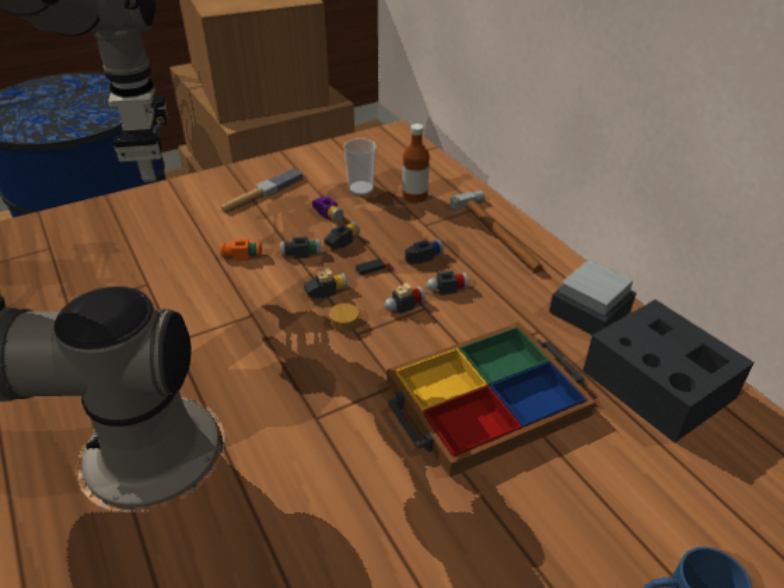

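Run:
```python
from h import *
im=cv2.imread('pics/top0.png'); c=im[140:315,105:300]; cv2.imwrite('pics/c1.png',cv2.resize(c,None,fx=4,fy=3.4 if 0 else 3.4,interpolation=cv2.INTER_CUBIC) if 0 else cv2.resize(c,None,fx=3.4,fy=3.4,interpolation=cv2.INTER_CUBIC))
hsv=cv2.cvtColor(im,cv2.COLOR_BGR2HSV)
R={'red':[((0,150,60),(6,255,255)),((172,150,60),(180,255,255))],'yel':[((22,150,90),(32,255,255))],'blu':[((100,120,50),(125,255,255))],'grn':[((50,70,30),(90,255,255))]}
for k,rs in R.items():
    m=sum(cv2.inRange(hsv,*r) for r in rs)
    n,l,st,ce=cv2.connectedComponentsWithStats(m.astype('uint8'))
    for i in range(1,n):
        if st[i,4]>=20:
            z=.034 if st[i,4]<500 else .036
            print(k,st[i].tolist(),ce[i].round(1),onplane('top',*ce[i],.03).round(4)[:2], end=' ')
            if st[i,4]>500:
                r=cv2.minAreaRect(cv2.findContours((l==i).astype('uint8'),0,1)[0][0]); print(r)
            else: print()
```

```text
red [269, 155, 10, 7, 48] [273.1 157.7] [0.6721 0.1036] 
red [267, 194, 11, 5, 52] [271.8 195.9] [0.5667 0.1079] 
red [382, 205, 37, 50, 1754] [399.6 229.5] [ 0.4733 -0.2302] ((399.9999694824219, 229.5), (35.99999237060547, 48.99999237060547), 0.0)
red [514, 242, 46, 56, 1003] [530.7 271.6] [ 0.3527 -0.5963] ((540.6174926757812, 271.33221435546875), (51.382530212402344, 46.40068054199219), 79.99201965332031)
yel [135, 196, 6, 11, 49] [137.2 201. ] [0.5564 0.4661] 
yel [165, 197, 11, 8, 57] [169.7 200. ] [0.5581 0.3786] 
yel [342, 203, 39, 51, 1898] [360.7 227.6] [ 0.4797 -0.1256] ((360.9999694824219, 228.0), (37.99999237060547, 49.99999237060547), 0.0)
yel [223, 238, 11, 6, 57] [227.5 240.6] [0.4491 0.224 ] 
blu [223, 150, 9, 5, 45] [227. 152.] [0.6891 0.228 ] 
blu [381, 158, 37, 48, 1650] [398.5 181.5] [ 0.6045 -0.2354] ((399.0, 181.5), (47.0, 36.0), 90.0)
blu [514, 178, 46, 41, 1093] [535.6 196.2] [ 0.5629 -0.6357] ((536.10009765625, 196.20001220703125), (29.96331024169922, 45.615779876708984), 63.43495178222656)
grn [343, 156, 38, 48, 1750] [361.7 179.5] [ 0.6103 -0.1343] ((361.5, 179.5), (47.0, 37.0), 90.0)
grn [170, 235, 10, 9, 63] [174.4 238.8] [0.4547 0.3629] 
grn [148, 281, 10, 8, 48] [152.2 284.8] [0.3363 0.4177]
```

View pics/c1.png

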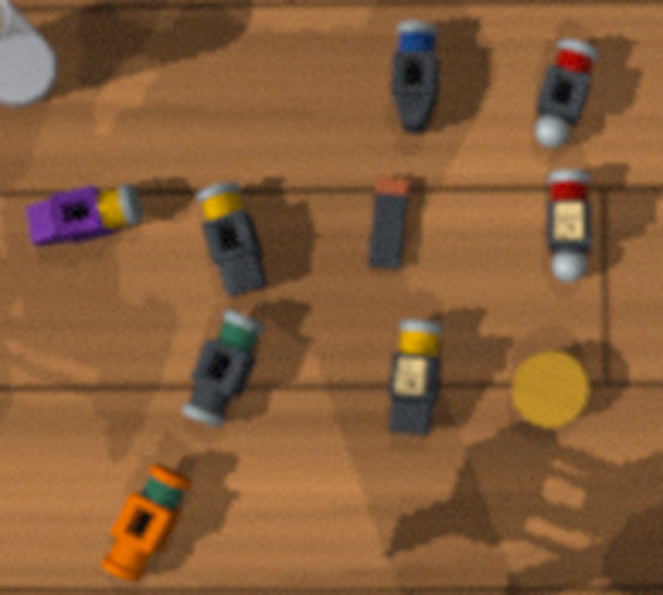

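Run:
```python
from h import *
im=cv2.imread('pics/top0.png'); g=im.max(axis=2)
# crop px: eye, front end, rear end (shaft axis), paint centroid (full px)
H={'blue':((413,75),(417,27),(416,130),(227,152)),'red':((562,92),(575,47),(551,133),(273.1,157.7)),'yellow':((229,237),(221,190),(242,285),(169.7,200)),'green':((218,367),(240,322),(204,415),(174.4,238.8))}
f=lambda p:(p[0]/3.4+105-.35,p[1]/3.4+140-.35)
for k,(e,a,b,p) in H.items():
    u,v=f(e); x,y=int(round(u))-4,int(round(v))-4; w=np.clip(45-g[y:y+9,x:x+9].astype(float),0,None)
    uu=x+(w.sum(0)*np.arange(9)).sum()/w.sum(); vv=y+(w.sum(1)*np.arange(9)).sum()/w.sum()
    E=onplane('top',uu,vv,.032)[:2]; A=onplane('top',*f(a),.025)[:2];B=onplane('top',*f(b),.025)[:2];P=onplane('top',*p,.03)[:2]
    an=lambda d:np.degrees(np.arctan2(d[1],d[0])).round(1)
    print(k,(u,v),(uu,vv),'eye',E.round(4),'mid',((A+B)/2).round(4),'len',np.linalg.norm(A-B).round(3),'yaw ends',an(A-B),'eye-paint',an(P-E))
# tins: top rim corners from rects
for k,(u,v) in {'red':(400,229.5),'yellow':(361,227.8),'blue':(399,181.5),'green':(361.7,179.5)}.items(): print(k,onplane('top',u,v,.02).round(4))
for p in [(343,180),(343,228)]: pass
hsv=cv2.cvtColor(im,cv2.COLOR_BGR2HSV)
print('left edge', onplane('top',342,205,.039),onplane('top',342,250,.039),'green left',onplane('top',343,158,.039))
```

```text
blue (226.12058823529412, 161.70882352941177) (np.float64(226.04594180704441), np.float64(161.17304747320063)) eye [0.6626 0.23  ] mid [0.6607 0.2278] len 0.085 yaw ends 0.2 eye-paint -4.2
red (269.9441176470588, 166.70882352941177) (np.float64(270.05474452554745), np.float64(166.6478102189781)) eye [0.6464 0.1119] mid [0.6502 0.1114] len 0.073 yaw ends -15.4 eye-paint -18.1
yellow (172.0029411764706, 209.35588235294117) (np.float64(171.6356707317073), np.float64(209.3064024390244)) eye [0.5326 0.3721] mid [0.5336 0.3711] len 0.078 yaw ends 14.2 eye-paint 14.5
green (168.76764705882354, 247.59117647058824) (np.float64(168.94894894894895), np.float64(247.38888888888889)) eye [0.4323 0.376 ] mid [0.4313 0.3752] len 0.076 yaw ends -20.0 eye-paint -30.3
red [ 0.4747 -0.2346  0.02  ]
yellow [ 0.4804 -0.1287  0.02  ]
blue [ 0.607  -0.2402  0.02  ]
green [ 0.6128 -0.1367  0.02  ]
left edge [ 0.53893128 -0.07643496  0.039     ] [ 0.42063181 -0.07213768  0.039     ] green left [ 0.6676322  -0.08430203  0.039     ]
```

```bash
python3 -m creep '[[[32,-15,-12,0,0,-1],[32,-15,-12,0,0,-1],[32,-15,-12,0,0,-1],[32,-15,-12,0,0,0],[32,-15,-12,0,0,0]]]' -0.3 40
```

```text
time: 0.52
tool_pos: [0.3393, 0.4178, 0.3435]
tool_rot: [3.139, -0.002, 2.749]
contact_force: [-0.5, 1.1, -0.6]
opening: 0.0634
```

```bash
python3 -m creep '[[[31,-14,-20,0,0,0],[31,-14,-20,0,0,0],[30,-14,-20,0,0,0],[0,0,-25,0,0,0],[0,0,0,0,0,0]]]'
python3 - <<'E'
from h import *
s=snap('side','s1'); t=snap('top','t1')
cv2.imwrite('pics/s1c.png',np.hstack([cv2.resize(s[110:260,150:290],None,fx=2.8,fy=2.8,interpolation=cv2.INTER_CUBIC),cv2.resize(t[165:315,100:240],None,fx=2.8,fy=2.8,interpolation=cv2.INTER_CUBIC)]))
E
```

```text
time: 0.93
tool_pos: [0.4407, 0.3685, 0.2516]
tool_rot: [3.141, -0.003, 2.742]
contact_force: [-1.7, -1.1, -0.8]
opening: 0.0593
```

View pics/s1c.png

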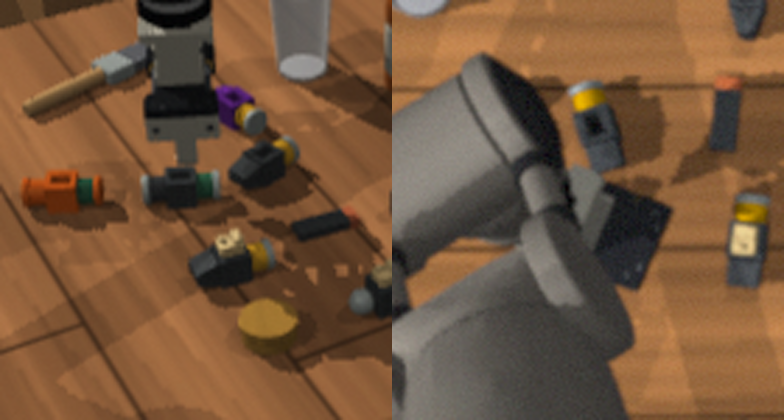

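```bash
python3 -c "
from h import *
print(onplane('side',214.3,171.8,.034))
s=cv2.imread('pics/side0.png')
cv2.imwrite('pics/s0c.png',cv2.resize(s[140:230,200:350],None,fx=5.2,fy=5.2,interpolation=cv2.INTER_CUBIC))"
```

```text
[0.4320121 0.3774111 0.034    ]
```

View pics/s0c.png

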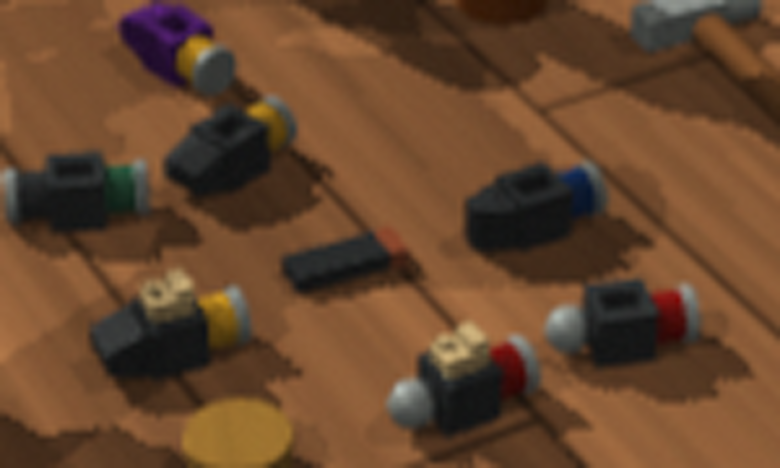

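```bash
python3 -c "
from h import *
for u,v in [(244,163.5),(302.9,174.6),(319.6,196.9)]: print(onplane('side',u,v,.034))"
python3 -m creep '[[[-9,8,-20,0,0,0],[0,0,-25,0,0,0],[0,0,-16,0,0,0],[0,0,-5,0,0,0],[0,0,0,0,0,0]]]'
```

```text
[0.53257717 0.37299354 0.034     ]
[0.66385016 0.23014189 0.034     ]
[0.64781914 0.1120709  0.034     ]
time: 1.45
tool_pos: [0.4301, 0.3834, 0.1982]
tool_rot: [3.122, 0.009, 2.75]
contact_force: [-1.5, -0.3, 0.4]
opening: 0.0599
```

```bash
python3 -m creep '[[[1,-4,-7,0,0,0],[1,-2,-5,0,0,0],[0,0,0,0,0,0]]]'
```

```text
time: 1.7
tool_pos: [0.4321, 0.3789, 0.1899]
tool_rot: [3.116, 0.013, 2.753]
contact_force: [0.6, -0.2, 1.0]
opening: 0.0596
```

```bash
cat > d.py <<'E'
import sys
from h import *
from scipy.spatial.transform import Rotation as R
x,y,z,yaw=map(float,sys.argv[1:5]); s=robot.observe()
r=R.from_euler('xyz',[np.pi,0,np.radians(yaw)])*R.from_euler('xyz',s['tool_rot']).inv()
print('need mm',((np.array([x,y,z])-s['tool_pos'])*1e3).round(1),'deg',np.degrees(r.as_rotvec()).round(1),'t',round(s['time'],2),'open',round(s['opening'],4),'F',s['contact_force'].round(1))
E
python3 -m creep '[[[0,-2,-4,-1.1,1.2,0],[0,0,-1,0,0,0],[0,0,0,0,0,0]]]'; python3 d.py .432 .3765 .185 157
```

```text
time: 1.95
tool_pos: [0.4328, 0.3766, 0.1863]
tool_rot: [-3.141, 0.001, 2.752]
contact_force: [0.6, -0.5, 0.9]
opening: 0.0595
need mm [-0.8 -0.1 -1.3] deg [ 0.1  0.1 -0.7] t 1.95 open 0.0595 F [ 0.6 -0.5  0.9]
```

Close with 45 N.

```bash
python3 -m creep '[[[0,0,0,0,0,0],[0,0,0,0,0,0],[0,0,0,0,0,0],[0,0,0,0,0,0],[0,0,0,0,0,0]]]' 1 45; python3 -m creep '[[[0,0,10,0,0,0],[0,0,20,0,0,0],[0,0,30,0,0,0],[0,0,30,0,0,0],[0,0,0,0,0,0]]]';python3 d.py .6115 -.1373 .27 177
```

```text
time: 2.37
tool_pos: [0.4332, 0.3766, 0.1867]
tool_rot: [-3.141, 0.002, 2.752]
contact_force: [-0.5, -0.3, -1.4]
opening: 0.0337
time: 2.78
tool_pos: [0.4306, 0.375, 0.2762]
tool_rot: [-3.129, -0.007, 2.752]
contact_force: [0.9, 2.0, -6.7]
opening: 0.0336
need mm [ 180.9 -512.3   -6.2] deg [ 0.6 -0.5 19.3] t 2.78 open 0.0336 F [ 0.9  2.  -6.7]
```

```bash
python3 -m creep '[[[12,-34,0,0,0,1.5],[12,-34,0,0,0,1.5],[12,-34,0,0,0,1.5],[12,-34,0,0,0,1.5],[12,-34,0,0,0,1.5]]]' >/dev/null; python3 -m creep '[[[12,-34,0,0,0,1.5],[12,-34,0,0,0,1.5],[12,-34,0,0,0,1.5],[12,-34,0,0,0,1.5],[12,-34,0,0,0,1.5]]]';python3 d.py .6115 -.1373 .27 177
```

```text
time: 3.62
tool_pos: [0.5454, 0.0267, 0.2679]
tool_rot: [-3.129, -0.021, 3.039]
contact_force: [0.9, 0.8, -6.0]
opening: 0.034
need mm [  66.1 -164.     2.1] deg [ 0.6 -1.3  2.9] t 3.62 open 0.034 F [ 0.9  0.8 -6. ]
```

```bash
python3 -m creep '[[[14,-35,2,0.6,-1.3,1],[14,-35,2,0,0,1],[14,-35,2,0,0,1],[12,-28,0,0,0,0],[6,-14,0,0,0,0]]]' >/dev/null; python3 -m creep '[[[0,0,0,0,0,0],[0,0,0,0,0,0]]]';python3 d.py .6115 -.1373 .197 177
python3 - <<'E'
from h import *
s=snap('side','s2'); t=snap('top','t2')
cv2.imwrite('pics/s2c.png',np.hstack([cv2.resize(s[215:345,260:430],None,fx=2.3,fy=2.3,interpolation=cv2.INTER_CUBIC),cv2.resize(t[140:270,320:490],None,fx=2.3,fy=2.3,interpolation=cv2.INTER_CUBIC)]))
E
```

```text
time: 4.2
tool_pos: [0.6047, -0.1367, 0.2632]
tool_rot: [3.14, -0.013, 3.087]
contact_force: [-0.6, 0.1, -6.5]
opening: 0.0339
need mm [  6.8  -0.6 -66.2] deg [-0.1 -0.8  0.2] t 4.2 open 0.0339 F [-0.6  0.1 -6.5]
```

View pics/s2c.png

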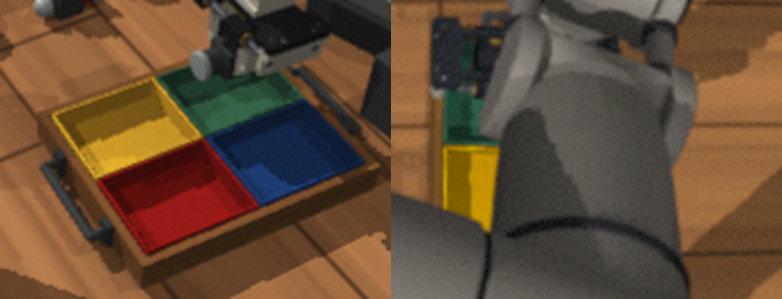

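```bash
python3 -c "
from h import *
for u,v in [(208,140),(157,77),(52,117),(365,160),(148,253)]: print(onplane('side',u/2.3+260,v/2.3+215,.039))"
python3 -m creep '[[[7,-1,-15,0,-0.8,0],[0,0,-20,0,0,0],[0,0,-14,0,0,0],[0,0,0,0,0,0]]]';python3 d.py .6115 -.1373 .199 177
```

```text
[ 0.54026552 -0.18642524  0.039     ]
[ 0.54655694 -0.08215914  0.039     ]
[ 0.41441763 -0.07793853  0.039     ]
[ 0.66430046 -0.28741122  0.039     ]
[ 0.40551932 -0.27575282  0.039     ]
time: 4.63
tool_pos: [0.6106, -0.131, 0.213]
tool_rot: [3.138, 0.0, 3.094]
contact_force: [-1.6, 0.5, -5.8]
opening: 0.0336
need mm [  0.9  -6.3 -14. ] deg [-0.2  0.  -0.2] t 4.63 open 0.0336 F [-1.6  0.5 -5.8]
```

```bash
python3 -m creep '[[[0,-6,-2,0,0,0],[0,0,-6,0,0,0],[0,0,0,0,0,0]]]';python3 d.py .6105 -.1373 .199 177
```

```text
time: 4.88
tool_pos: [0.6103, -0.1345, 0.2052]
tool_rot: [3.137, -0.001, 3.097]
contact_force: [-0.9, -0.2, -5.6]
opening: 0.0336
need mm [ 0.2 -2.8 -6.2] deg [-0.3 -0.1 -0.5] t 4.88 open 0.0336 F [-0.9 -0.2 -5.6]
```

```bash
python3 -m creep '[[[0,-2,-3,-0.2,0,0],[0,0,-2,0,0,0],[0,0,-1,0,0,0],[0,0,0,0,0,0]]]';python3 d.py .6105 -.1373 .199 177
```

```text
time: 5.22
tool_pos: [0.6109, -0.1366, 0.2008]
tool_rot: [-3.141, 0.002, 3.098]
contact_force: [-0.9, 0.3, -6.3]
opening: 0.0336
need mm [-0.4 -0.7 -1.8] deg [ 0.   0.1 -0.5] t 5.22 open 0.0336 F [-0.9  0.3 -6.3]
```

```bash
python3 -m creep '[[[0,0,-2,0,0,0],[0,0,-1,0,0,0],[0,0,0,0,0,0]]]';python3 d.py .6105 -.1373 .199 177
```

```text
time: 5.47
tool_pos: [0.6111, -0.1368, 0.1988]
tool_rot: [-3.141, 0.004, 3.097]
contact_force: [0.4, -0.2, -5.3]
opening: 0.0338
need mm [-0.6 -0.5  0.2] deg [ 0.   0.2 -0.5] t 5.47 open 0.0338 F [ 0.4 -0.2 -5.3]
```

```bash
for i in 1; do python3 -m creep '[[[0,0,-1.5,0,0,0],[0,0,0,0,0,0]]]'; done; python3 -m creep '[[[0,0,-1.5,0,0,0],[0,0,0,0,0,0]]]'
```

```text
time: 5.63
tool_pos: [0.6112, -0.1368, 0.1992]
tool_rot: [-3.141, 0.005, 3.098]
contact_force: [-0.3, 0.3, -6.1]
opening: 0.0335
time: 5.8
tool_pos: [0.6115, -0.1369, 0.1989]
tool_rot: [-3.14, 0.007, 3.098]
contact_force: [0.4, 0.1, -5.3]
opening: 0.0335
```

```bash
python3 -m creep '[[[0,0,-3,0,0.4,0]]]'; python3 -m creep '[[[0,0,-2,0,0,0]]]'
```

```text
time: 5.88
tool_pos: [0.6122, -0.1369, 0.1986]
tool_rot: [-3.139, 0.004, 3.097]
contact_force: [-6.5, 4.9, 33.1]
opening: 0.0339
time: 5.97
tool_pos: [0.6124, -0.1368, 0.1987]
tool_rot: [-3.139, 0.004, 3.098]
contact_force: [-7.5, 1.3, 9.8]
opening: 0.034
```

```bash
python3 -m creep '[[[0,0,0,0,0,0],[0,0,0,0,0,0],[0,0,0,0,0,0]]]' 0.08; python3 -m creep '[[[0,0,8,0,0,0],[0,0,15,0,0,0],[0,0,20,0,0,0],[0,0,25,0,0,0],[0,0,20,0,0,0]]]'; python3 d.py .534 .3723 .27 194.5
```

```text
time: 6.22
tool_pos: [0.6134, -0.1372, 0.2009]
tool_rot: [-3.137, 0.01, 3.098]
contact_force: [0.4, 0.9, -0.9]
opening: 0.0419
time: 6.63
tool_pos: [0.6125, -0.137, 0.2878]
tool_rot: [-3.14, 0.001, 3.097]
contact_force: [1.2, -0.2, 0.1]
opening: 0.0422
need mm [-78.5 509.3 -17.8] deg [ 0.1  0.1 17. ] t 6.63 open 0.0422 F [ 1.2 -0.2  0.1]
```

```bash
python3 -m creep '[[[-6,37,0,0,0,1.2],[-6,37,0,0,0,1.2],[-6,37,0,0,0,1.2],[-6,37,0,0,0,1.2],[-6,37,0,0,0,1.2]]]' -0.3 >/dev/null; python3 -m creep '[[[-6,37,0,0,0,1.2],[-6,37,0,0,0,1.2],[-6,37,0,0,0,1.2],[-6,37,0,0,0,1.2],[-6,37,0,0,0,1.2]]]';python3 d.py .534 .3723 .25 194.5
```

```text
time: 7.47
tool_pos: [0.5517, 0.2385, 0.301]
tool_rot: [-3.133, 0.026, -2.982]
contact_force: [0.7, -0.1, 0.2]
opening: 0.0596
need mm [-17.7 133.8 -51. ] deg [0.2 1.6 5.3] t 7.47 open 0.0596 F [ 0.7 -0.1  0.2]
```

Run:
```python
from h import *
t=snap('top','t3'); cv2.imwrite('pics/t3c.png',cv2.resize(t[140:270,320:440],None,fx=4,fy=4,interpolation=cv2.INTER_CUBIC))
```

```text
(no output)
```

View pics/t3c.png

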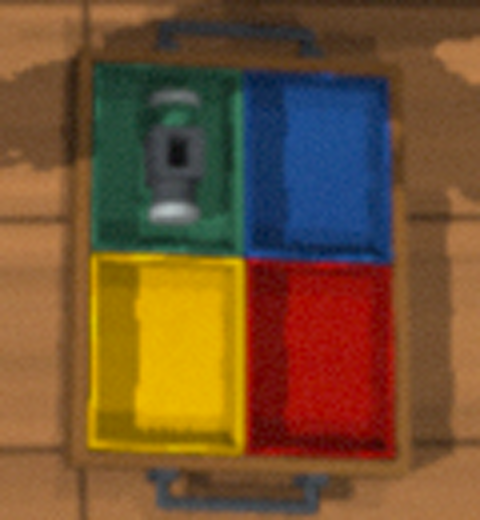

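```bash
python3 -m creep '[[[-4,36,-10,0,1.6,1.5],[-4,36,-10,0,0,1.5],[-4,30,-10,0,0,1.5],[-4,18,-10,0,0,0.8],[0,5,-8,0,0,0]]]' >/dev/null; python3 -m creep '[[[0,0,0,0,0,0],[0,0,0,0,0,0]]]';python3 d.py .534 .3723 .186 194.5
```

```text
time: 8.1
tool_pos: [0.5329, 0.3749, 0.2556]
tool_rot: [3.14, 0.005, -2.874]
contact_force: [-0.6, -0.2, -0.6]
opening: 0.0599
need mm [  1.1  -2.6 -69.6] deg [-0.2  0.3 -0.8] t 8.1 open 0.0599 F [-0.6 -0.2 -0.6]
```

```bash
python3 -m creep '[[[0,-5,-15,0,0,-0.8],[0,-1,-15,0,0,0],[0,-1,-10,0,0,0],[0,0,0,0,0,0]]]';python3 d.py .533 .3725 .186 194.5
```

```text
time: 8.43
tool_pos: [0.5358, 0.3624, 0.2179]
tool_rot: [3.14, 0.01, -2.895]
contact_force: [-1.2, -0.4, 0.0]
opening: 0.0601
need mm [ -2.8  10.1 -31.9] deg [-0.2  0.5  0.4] t 8.43 open 0.0601 F [-1.2 -0.4  0. ]
```

```bash
python3 -m creep '[[[-1,5,0,0,0.4,0],[0,0,-4,0,0,0],[0,0,-3,0,0,0],[0,0,0,0,0,0]]]';python3 d.py .533 .3725 .186 194.5
```

```text
time: 8.77
tool_pos: [0.5368, 0.3656, 0.2131]
tool_rot: [3.138, 0.006, -2.899]
contact_force: [0.5, -0.0, -0.7]
opening: 0.0597
need mm [ -3.8   6.9 -27.1] deg [-0.3  0.3  0.6] t 8.77 open 0.0597 F [ 0.5 -0.  -0.7]
```

```bash
python3 -m creep '[[[-3,6,0,0,0,0],[0,0,0,0,0,0]]]';python3 d.py .533 .3725 .186 194.5
```

```text
time: 8.93
tool_pos: [0.5338, 0.3721, 0.2138]
tool_rot: [3.138, 0.007, -2.899]
contact_force: [0.3, 0.1, 0.8]
opening: 0.0597
need mm [ -0.8   0.4 -27.8] deg [-0.3  0.3  0.6] t 8.93 open 0.0597 F [0.3 0.1 0.8]
```

```bash
python3 -m creep '[[[-1,0,-12,-0.3,0.3,0.5],[0,0,-8,0,0,0],[0,0,-4,0,0,0],[0,0,0,0,0,0]]]';python3 d.py .533 .3725 .186 194.5
```

```text
time: 9.27
tool_pos: [0.5321, 0.3731, 0.1879]
tool_rot: [-3.141, 0.001, -2.888]
contact_force: [-0.6, -0.3, -0.4]
opening: 0.0598
need mm [ 0.9 -0.6 -1.9] deg [-0.   0.1 -0.1] t 9.27 open 0.0598 F [-0.6 -0.3 -0.4]
```

Good; grip, read the height, lift.

```bash
python3 -m creep '[[[0,0,-1,0,0,0],[0,0,0,0,0,0],[0,0,0,0,0,0],[0,0,0,0,0,0],[0,0,0,0,0,0]]]' 1 45; python3 -m creep '[[[0,0,10,0,0,0],[0,0,20,0,0,0],[0,0,30,0,0,0],[0,0,30,0,0,0],[0,0,0,0,0,0]]]';python3 d.py .480 -.1325 .27 177
```

```text
time: 9.68
tool_pos: [0.532, 0.3729, 0.1857]
tool_rot: [-3.141, -0.001, -2.888]
contact_force: [-0.4, 0.1, -1.5]
opening: 0.0341
time: 10.1
tool_pos: [0.5299, 0.3715, 0.2759]
tool_rot: [-3.138, -0.013, -2.888]
contact_force: [1.8, 1.7, -4.1]
opening: 0.0339
need mm [ -49.9 -504.    -5.9] deg [  0.3  -0.7 -17.5] t 10.1 open 0.0339 F [ 1.8  1.7 -4.1]
```

```bash
python3 -m creep '[[[-3.5,-37,0,0,0,-1.4],[-3.5,-37,0,0,0,-1.4],[-3.5,-37,0,0,0,-1.4],[-3.5,-37,0,0,0,-1.4],[-3.5,-37,0,0,0,-1.4]]]' >/dev/null; python3 -m creep '[[[-3.5,-37,0,0,0,-1.4],[-3.5,-37,0,0,0,-1.4],[-3.5,-37,0,0,0,-1.4],[-3.5,-37,0,0,0,-1.4],[-3.5,-37,0,0,0,-1.4]]]';python3 d.py .4804 -.1308 .26 177
```

```text
time: 10.93
tool_pos: [0.4862, -0.0058, 0.271]
tool_rot: [3.141, -0.015, -3.131]
contact_force: [0.7, -0.3, -4.8]
opening: 0.0341
need mm [  -5.8 -125.   -11. ] deg [-0.  -0.8 -3.6] t 10.93 open 0.0341 F [ 0.7 -0.3 -4.8]
```

```bash
python3 -m creep '[[[0,-36,-2,0,-0.8,-1],[0,-34,-2,0,0,-1],[0,-26,-2,0,0,-1],[0,-14,-2,0,0,0],[0,-5,-2,0,0,0]]]' >/dev/null; python3 -m creep '[[[0,0,0,0,0,0],[0,0,0,0,0,0]]]';python3 d.py .4804 -.1308 .1977 177
```

```text
time: 11.52
tool_pos: [0.4814, -0.1328, 0.2567]
tool_rot: [3.141, -0.006, 3.086]
contact_force: [1.2, 0.7, -3.7]
opening: 0.0343
need mm [ -1.   2. -59.] deg [-0.1 -0.4  0.2] t 11.52 open 0.0343 F [ 1.2  0.7 -3.7]
```

```bash
python3 -m creep '[[[0,1,-15,0,-0.4,0],[0,0,-18,0,0,0],[0,0,-12,0,0,0],[0,0,-6,0,0,0],[0,0,0,0,0,0]]]';python3 d.py .4804 -.1308 .1977 177
```

```text
time: 11.93
tool_pos: [0.4816, -0.1254, 0.2043]
tool_rot: [3.139, 0.001, 3.093]
contact_force: [-0.4, 0.2, -4.9]
opening: 0.0339
need mm [-1.2 -5.4 -6.6] deg [-0.1  0.1 -0.2] t 11.93 open 0.0339 F [-0.4  0.2 -4.9]
```

```bash
python3 -m creep '[[[-1,-5,0,0,0,0],[0,0,-2,0,0,0],[0,0,-2,0,0,0],[0,0,0,0,0,0]]]';python3 d.py .4804 -.1308 .1977 177
```

```text
time: 12.27
tool_pos: [0.4813, -0.129, 0.2016]
tool_rot: [3.139, 0.003, 3.096]
contact_force: [0.5, 0.2, -3.8]
opening: 0.0341
need mm [-0.9 -1.8 -3.9] deg [-0.1  0.2 -0.4] t 12.27 open 0.0341 F [ 0.5  0.2 -3.8]
```

```bash
python3 -m creep '[[[0,-2,-2,0,0.2,0],[0,0,-1.5,0,0,0],[0,0,-1.5,0,0,0]]]';  python3 -m creep '[[[0,0,-2,0,0,0]]]'; python3 -m creep '[[[0,0,-2,0,0,0]]]'
```

```text
time: 12.52
tool_pos: [0.4817, -0.1315, 0.1976]
tool_rot: [3.141, 0.002, 3.096]
contact_force: [-1.9, 5.1, 18.3]
opening: 0.0343
time: 12.6
tool_pos: [0.4818, -0.1315, 0.1975]
tool_rot: [3.141, 0.003, 3.096]
contact_force: [-11.3, 6.3, 39.8]
opening: 0.0338
time: 12.68
tool_pos: [0.4817, -0.1314, 0.1976]
tool_rot: [3.141, 0.003, 3.096]
contact_force: [-7.4, 3.6, 21.6]
opening: 0.0343
```

Contact; release and rise, next the red head (yaw −16.5°).

```bash
python3 -m creep '[[[0,0,0,0,0,0],[0,0,0,0,0,0],[0,0,0,0,0,0]]]' 0.08; python3 -m creep '[[[0,0,8,0,0,0],[0,0,15,0,0,0],[0,0,20,0,0,0],[0,0,25,0,0,0],[0,0,10,0,0,0]]]'; python3 d.py .6473 .112 .26 163.5
```

```text
time: 12.93
tool_pos: [0.4825, -0.1319, 0.2001]
tool_rot: [-3.14, 0.008, 3.096]
contact_force: [0.5, -0.6, -0.5]
opening: 0.0415
time: 13.35
tool_pos: [0.4821, -0.132, 0.2802]
tool_rot: [3.141, 0.004, 3.095]
contact_force: [1.4, -1.1, 0.5]
opening: 0.0424
need mm [165.2 244.  -20.2] deg [  0.    0.2 -13.9] t 13.35 open 0.0424 F [ 1.4 -1.1  0.5]
```

```bash
python3 -m creep '[[[20,30,0,0,0,-1.6],[20,30,0,0,0,-1.6],[20,30,0,0,0,-1.6],[20,30,0,0,0,-1.6],[20,30,0,0,0,-1.6]]]' -0.3;python3 d.py .6473 .112 .26 163.5
```

```text
time: 13.77
tool_pos: [0.5841, 0.017, 0.288]
tool_rot: [-3.138, 0.014, 2.938]
contact_force: [1.4, -0.6, 0.4]
opening: 0.0594
need mm [ 63.2  95.  -28. ] deg [ 0.4  0.7 -4.8] t 13.77 open 0.0594 F [ 1.4 -0.6  0.4]
```

```bash
python3 -m creep '[[[20,30,-6,0.4,0.7,-1.6],[19,28,-8,0,0,-1.6],[11,17,-8,0,0,-1],[5,7,-6,0,0,0],[0,0,0,0,0,0]]]' > /dev/null; python3 -m creep '[[[0,0,0,0,0,0]]]';python3 d.py .6473 .112 .186 163.5
```

```text
time: 14.27
tool_pos: [0.6436, 0.1098, 0.2617]
tool_rot: [3.138, 0.006, 2.868]
contact_force: [-0.1, -0.5, 0.1]
opening: 0.0595
need mm [  3.7   2.2 -75.7] deg [-0.1  0.4 -0.8] t 14.27 open 0.0595 F [-0.1 -0.5  0.1]
```

```bash
python3 -m creep '[[[3,1,-15,0,0.4,-0.5],[0,0,-18,0,0,0],[0,0,-12,0,0,0],[0,0,-3,0,0,0],[0,0,0,0,0,0]]]';python3 d.py .6473 .112 .186 163.5
```

```text
time: 14.68
tool_pos: [0.6455, 0.1047, 0.2118]
tool_rot: [-3.142, -0.002, 2.852]
contact_force: [0.0, 1.0, 0.9]
opening: 0.0599
need mm [  1.8   7.3 -25.8] deg [-0.  -0.1  0.1] t 14.68 open 0.0599 F [0.  1.  0.9]
```

```bash
python3 -m creep '[[[2,7,0,0,0,0],[0,0,-1,0,0,0]]]';python3 d.py .6473 .112 .186 163.5
```

```text
time: 14.85
tool_pos: [0.6477, 0.1107, 0.2112]
tool_rot: [-3.141, -0.002, 2.85]
contact_force: [-0.2, 0.8, 0.2]
opening: 0.0594
need mm [ -0.4   1.3 -25.2] deg [-0.  -0.1  0.2] t 14.85 open 0.0594 F [-0.2  0.8  0.2]
```

```bash
python3 -m creep '[[[0,0,-12,0,0,0],[0,0,-8,0,0,0],[0,0,-4,0,0,0],[0,0,0,0,0,0]]]';python3 d.py .6473 .112 .186 163.5
```

```text
time: 15.18
tool_pos: [0.6481, 0.1111, 0.1864]
tool_rot: [3.141, 0.001, 2.851]
contact_force: [-0.8, -0.3, -0.8]
opening: 0.0596
need mm [-0.8  0.9 -0.4] deg [-0.   0.1  0.2] t 15.18 open 0.0596 F [-0.8 -0.3 -0.8]
```

```bash
python3 -m creep '[[[0,0,0,0,0,0],[0,0,0,0,0,0],[0,0,0,0,0,0],[0,0,0,0,0,0],[0,0,0,0,0,0]]]' 1 45; python3 -m creep '[[[0,0,10,0,0,0],[0,0,20,0,0,0],[0,0,30,0,0,0],[0,0,30,0,0,0],[0,0,0,0,0,0]]]';python3 d.py .4755 -.233 .26 177
```

```text
time: 15.6
tool_pos: [0.6481, 0.1113, 0.1863]
tool_rot: [3.141, 0.001, 2.851]
contact_force: [0.4, 0.9, -2.7]
opening: 0.0338
time: 16.02
tool_pos: [0.6455, 0.1111, 0.276]
tool_rot: [-3.138, -0.011, 2.851]
contact_force: [2.8, 0.1, -4.1]
opening: 0.0341
need mm [-170.  -344.1  -16. ] deg [ 0.1 -0.7 13.7] t 16.02 open 0.0341 F [ 2.8  0.1 -4.1]
```

```bash
python3 -m creep '[[[-17,-34,0,0,0,1.5],[-17,-34,0,0,0,1.5],[-17,-34,0,0,0,1.5],[-17,-34,0,0,0,1.5],[-17,-34,0,0,0,1.5]]]' >/dev/null;  python3 -m creep '[[[-17,-34,0,0,-0.7,1.5],[-17,-34,0,0,0,1.5]]]';python3 d.py .4755 -.233 .26 177
```

```text
time: 16.6
tool_pos: [0.5203, -0.1265, 0.2723]
tool_rot: [3.139, 0.0, 3.055]
contact_force: [1.3, -0.2, -5.6]
opening: 0.034
need mm [ -44.8 -106.5  -12.3] deg [-0.1  0.   2. ] t 16.6 open 0.034 F [ 1.3 -0.2 -5.6]
```

```bash
python3 -m creep '[[[-14,-34,-3,0,0,0.5],[-11,-26,-3,0,0,0],[-7,-18,-3,0,0,0],[-3,-7,-2,0,0,0],[0,0,0,0,0,0]]]' > /dev/null; python3 -m creep '[[[0,0,0,0,0,0]]]';python3 d.py .4755 -.233 .1983 177
```

```text
time: 17.1
tool_pos: [0.477, -0.2205, 0.2567]
tool_rot: [3.137, -0.008, 3.057]
contact_force: [0.0, 0.6, -5.9]
opening: 0.034
need mm [ -1.5 -12.5 -58.4] deg [-0.3 -0.4  1.9] t 17.1 open 0.034 F [ 0.   0.6 -5.9]
```

```bash
python3 -m creep '[[[-1,-12,-5,-0.3,-0.4,1.8],[0,0,-18,0,0,0],[0,0,-16,0,0,0],[0,0,-8,0,0,0],[0,0,0,0,0,0]]]';python3 d.py .4755 -.233 .1983 177
```

```text
time: 17.52
tool_pos: [0.4787, -0.227, 0.2084]
tool_rot: [3.141, 0.001, 3.096]
contact_force: [0.1, 0.1, -4.7]
opening: 0.0339
need mm [ -3.2  -6.  -10.1] deg [-0.   0.1 -0.4] t 17.52 open 0.0339 F [ 0.1  0.1 -4.7]
```

```bash
python3 -m creep '[[[-3,-6,-2,0,0,0],[0,0,-4,0,0,0],[0,0,0,0,0,0]]]';python3 d.py .4755 -.233 .1983 177
```

```text
time: 17.77
tool_pos: [0.4767, -0.2315, 0.2027]
tool_rot: [3.141, 0.002, 3.099]
contact_force: [-0.4, 0.8, -5.8]
opening: 0.0339
need mm [-1.2 -1.5 -4.4] deg [-0.   0.1 -0.6] t 17.77 open 0.0339 F [-0.4  0.8 -5.8]
```

```bash
python3 -m creep '[[[-1,-1.5,-2,0,0.1,-0.5],[0,0,-1.5,0,0,0],[0,0,-1.5,0,0,0]]]';  python3 -m creep '[[[0,0,-2,0,0,0]]]'
```

```text
time: 18.02
tool_pos: [0.4762, -0.2334, 0.199]
tool_rot: [-3.141, 0.003, 3.089]
contact_force: [0.2, -1.0, -4.7]
opening: 0.0337
time: 18.1
tool_pos: [0.4763, -0.2334, 0.1982]
tool_rot: [-3.14, 0.003, 3.089]
contact_force: [-7.1, 3.6, 26.3]
opening: 0.0342
```

```bash
python3 -m creep '[[[0,0,0,0,0,0],[0,0,0,0,0,0],[0,0,0,0,0,0]]]' 0.08; python3 -m creep '[[[0,0,8,0,0,0],[0,0,15,0,0,0],[0,0,20,0,0,0],[0,0,25,0,0,0],[0,0,10,0,0,0]]]'; python3 d.py .663 .230 .26 178.5
```

```text
time: 18.35
tool_pos: [0.4771, -0.2342, 0.2006]
tool_rot: [-3.138, 0.008, 3.089]
contact_force: [0.6, -0.9, 0.0]
opening: 0.0418
time: 18.77
tool_pos: [0.4767, -0.2341, 0.2818]
tool_rot: [-3.139, 0.006, 3.088]
contact_force: [0.2, -0.7, 0.7]
opening: 0.0422
need mm [186.3 464.1 -21.8] deg [0.2 0.3 1.5] t 18.77 open 0.0422 F [ 0.2 -0.7  0.7]
```

```bash
python3 -m creep '[[[14.5,36,0,0,0,0],[14.5,36,0,0,0,0],[14.5,36,0,0,0,0],[14.5,36,0,0,0,0],[14.5,36,0,0,0,0]]]' -0.3 > /dev/null; python3 -m creep '[[[14.5,36,0,0,0,0],[14.5,36,0,0,0,0],[14.5,36,0,0,0,0],[14.5,36,0,0,0,0]]]'; python3 d.py .663 .230 .26 178.5
```

```text
time: 19.52
tool_pos: [0.6103, 0.0957, 0.295]
tool_rot: [-3.131, 0.026, 3.073]
contact_force: [1.0, -1.1, -0.4]
opening: 0.0598
need mm [ 52.7 134.3 -35. ] deg [0.7 1.4 2.4] t 19.52 open 0.0598 F [ 1.  -1.1 -0.4]
```

```bash
python3 -m creep '[[[14,36,-6,0.7,1.4,1],[14,36,-8,0,0,1],[12,30,-8,0,0,0],[7,18,-8,0,0,0],[3,5,-4,0,0,0]]]' > /dev/null; python3 -m creep '[[[0,0,0,0,0,0],[0,0,0,0,0,0]]]';python3 d.py .663 .230 .186 178.5
```

```text
time: 20.1
tool_pos: [0.6622, 0.2363, 0.2648]
tool_rot: [3.138, 0.008, 3.119]
contact_force: [0.4, -0.2, -0.1]
opening: 0.0594
need mm [  0.8  -6.3 -78.8] deg [-0.2  0.5 -0.2] t 20.1 open 0.0594 F [ 0.4 -0.2 -0.1]
```

```bash
python3 -m creep '[[[0,-6,-15,-0.2,0.5,0],[0,0,-18,0,0,0],[0,0,-12,0,0,0],[0,0,-3,0,0,0],[0,0,0,0,0,0]]]';python3 d.py .663 .230 .186 178.5
```

```text
time: 20.52
tool_pos: [0.662, 0.2219, 0.216]
tool_rot: [-3.139, -0.001, 3.113]
contact_force: [0.4, -0.0, 0.3]
opening: 0.0596
need mm [  1.    8.1 -30. ] deg [ 0.1 -0.1  0.1] t 20.52 open 0.0596 F [ 0.4 -0.   0.3]
```

```bash
python3 -m creep '[[[1,7,0,0,0,0],[0,0,-1,0,0,0]]]';python3 d.py .663 .230 .186 178.5
```

```text
time: 20.68
tool_pos: [0.6634, 0.2275, 0.2155]
tool_rot: [-3.139, -0.001, 3.11]
contact_force: [0.1, 0.1, 0.1]
opening: 0.0599
need mm [ -0.4   2.5 -29.5] deg [ 0.1 -0.1  0.3] t 20.68 open 0.0599 F [0.1 0.1 0.1]
```

```bash
python3 -m creep '[[[0,1.5,-14,0,0,0],[0,0,-10,0,0,0],[0,0,-5,0,0,0],[0,0,0,0,0,0]]]';python3 d.py .663 .230 .186 178.5
```

```text
time: 21.02
tool_pos: [0.6637, 0.2297, 0.1853]
tool_rot: [-3.14, 0.002, 3.111]
contact_force: [-0.3, 0.6, -0.5]
opening: 0.0597
need mm [-0.7  0.3  0.7] deg [0.1 0.1 0.3] t 21.02 open 0.0597 F [-0.3  0.6 -0.5]
```

```bash
python3 -m creep '[[[0,0,0,0,0,0],[0,0,0,0,0,0],[0,0,0,0,0,0],[0,0,0,0,0,0],[0,0,0,0,0,0]]]' 1 45; python3 -m creep '[[[0,0,10,0,0,0],[0,0,20,0,0,0],[0,0,30,0,0,0],[0,0,30,0,0,0],[0,0,0,0,0,0]]]';python3 d.py .6053 -.2398 .27 177
```

```text
time: 21.43
tool_pos: [0.6636, 0.2302, 0.1847]
tool_rot: [-3.14, 0.001, 3.112]
contact_force: [-0.3, 0.4, -1.6]
opening: 0.0337
time: 21.85
tool_pos: [0.6606, 0.2293, 0.2722]
tool_rot: [-3.135, -0.014, 3.112]
contact_force: [3.5, 0.7, -5.1]
opening: 0.034
need mm [ -55.3 -469.1   -2.2] deg [ 0.3 -0.8 -1.3] t 21.85 open 0.034 F [ 3.5  0.7 -5.1]
```

```bash
python3 -m creep '[[[-4,-37,0,0,-0.8,0],[-4,-37,0,0,0,0],[-4,-37,0,0,0,0],[-4,-37,0,0,0,0],[-4,-37,0,0,0,0]]]' > /dev/null; python3 -m creep '[[[-4,-37,0,0,0,0],[-4,-37,0,0,0,0],[-4,-37,0,0,0,0],[-4,-37,0,0,0,0]]]'; python3 d.py .6053 -.2398 .27 177
```

```text
time: 22.6
tool_pos: [0.6162, -0.1064, 0.2601]
tool_rot: [3.141, -0.013, 3.126]
contact_force: [1.9, 0.2, -7.0]
opening: 0.0336
need mm [ -10.9 -133.4    9.9] deg [-0.  -0.7 -2.1] t 22.6 open 0.0336 F [ 1.9  0.2 -7. ]
```

```bash
python3 -m creep '[[[-3,-36,2,0,-0.7,-1],[-3,-36,2,0,0,-1],[-3,-28,1,0,0,0],[-1,-16,0,0,0,0],[0,-5,0,0,0,0]]]' > /dev/null; python3 -m creep '[[[0,0,0,0,0,0],[0,0,0,0,0,0]]]';python3 d.py .6053 -.2398 .1967 177
```

```text
time: 23.18
tool_pos: [0.599, -0.2417, 0.2532]
tool_rot: [3.138, -0.016, 3.078]
contact_force: [0.3, -0.5, -6.3]
opening: 0.0338
need mm [  6.3   1.9 -56.5] deg [-0.3 -0.9  0.6] t 23.18 open 0.0338 F [ 0.3 -0.5 -6.3]
```

```bash
python3 -m creep '[[[5,1,-10,-0.3,-0.9,0.5],[0,0,-16,0,0,0],[0,0,-14,0,0,0],[0,0,-6,0,0,0],[0,0,0,0,0,0]]]';python3 d.py .6053 -.2398 .1967 177
```

```text
time: 23.6
tool_pos: [0.6049, -0.2328, 0.2037]
tool_rot: [3.138, -0.003, 3.094]
contact_force: [0.0, 0.2, -7.3]
opening: 0.0336
need mm [ 0.4 -7.  -7. ] deg [-0.2 -0.1 -0.3] t 23.6 open 0.0336 F [ 0.   0.2 -7.3]
```

```bash
python3 -m creep '[[[0,-7,0,0,0,0],[0,0,-2,0,0,0],[0,0,0,0,0,0]]]';python3 d.py .6053 -.2398 .1967 177
```

```text
time: 23.85
tool_pos: [0.6057, -0.2378, 0.2021]
tool_rot: [3.138, -0.003, 3.098]
contact_force: [-0.2, 0.4, -6.2]
opening: 0.0337
need mm [-0.4 -2.  -5.4] deg [-0.2 -0.2 -0.5] t 23.85 open 0.0337 F [-0.2  0.4 -6.2]
```

```bash
python3 -m creep '[[[0,-1.5,-2,-0.2,-0.2,-0.5],[0,0,-1.5,0,0,0],[0,0,-1.5,0,0,0]]]';  python3 -m creep '[[[0,0,-1.5,0,0,0]]]'
```

```text
time: 24.1
tool_pos: [0.6063, -0.24, 0.199]
tool_rot: [-3.14, 0.005, 3.088]
contact_force: [0.0, 0.0, -6.5]
opening: 0.0337
time: 24.18
tool_pos: [0.6063, -0.2401, 0.1977]
tool_rot: [-3.14, 0.005, 3.088]
contact_force: [-0.3, -0.1, -6.8]
opening: 0.034
```

```bash
python3 -m creep '[[[0,0,-2,0,0.2,0]]]';python3 -m creep '[[[0,0,-1,0,0,0]]]'
```

```text
time: 24.27
tool_pos: [0.6066, -0.2402, 0.1966]
tool_rot: [-3.139, 0.003, 3.087]
contact_force: [-3.7, 4.8, 13.9]
opening: 0.0336
time: 24.35
tool_pos: [0.6066, -0.2402, 0.1967]
tool_rot: [-3.139, 0.003, 3.087]
contact_force: [-5.0, 3.0, 4.3]
opening: 0.0336
```

Seated at the predicted height. Release, rise and move clear for a final look.

```bash
python3 -m creep '[[[0,0,0,0,0,0],[0,0,0,0,0,0],[0,0,0,0,0,0]]]' 0.08; python3 -m creep '[[[0,0,8,0,0,0],[0,0,15,0,0,0],[0,0,20,0,0,0],[0,0,30,0,0,0],[0,0,30,0,0,0]]]'; python3 -m creep '[[[-10,36,0,0,0,0],[-10,36,0,0,0,0],[-10,36,0,0,0,0],[-10,36,0,0,0,0],[-10,36,0,0,0,0]]]'; python3 -m creep '[[[-10,30,0,0,0,0],[-10,30,0,0,0,0],[-10,15,0,0,0,0],[0,0,0,0,0,0],[0,0,0,0,0,0]]]'
python3 - <<'E'
from h import *
t=snap('top','t9'); s=snap('side','s9')
cv2.imwrite('pics/f.png',np.hstack([cv2.resize(t[140:330,100:430],None,fx=1.2,fy=1.2),cv2.resize(s[130:330,170:430],None,fx=1.14,fy=1.14)]))
cv2.imwrite('pics/f.png',np.vstack([cv2.resize(t[140:300,100:430],(780,378),interpolation=cv2.INTER_CUBIC),]))
cv2.imwrite('pics/g.png',cv2.resize(s[130:340,170:440],None,fx=2.8,fy=2.8,interpolation=cv2.INTER_CUBIC))
E
```

```text
time: 24.6
tool_pos: [0.6076, -0.2408, 0.1992]
tool_rot: [-3.136, 0.009, 3.087]
contact_force: [0.1, -0.5, 0.3]
opening: 0.0417
time: 25.02
tool_pos: [0.6063, -0.2404, 0.3013]
tool_rot: [-3.14, 0.0, 3.087]
contact_force: [0.2, -0.1, 1.4]
opening: 0.0425
time: 25.43
tool_pos: [0.557, -0.0635, 0.3154]
tool_rot: [-3.129, 0.027, 3.076]
contact_force: [0.8, 0.7, 0.9]
opening: 0.0421
time: 25.85
tool_pos: [0.5233, 0.0214, 0.3209]
tool_rot: [-3.13, 0.035, 3.083]
contact_force: [0.7, -0.8, -0.4]
opening: 0.0423
```

View pics/f.png

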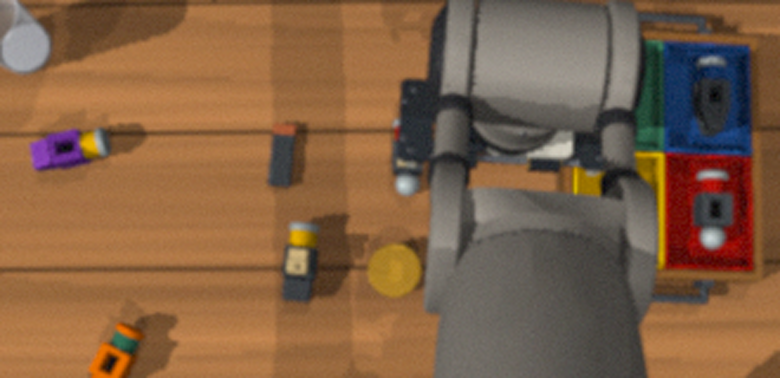

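View pics/g.png

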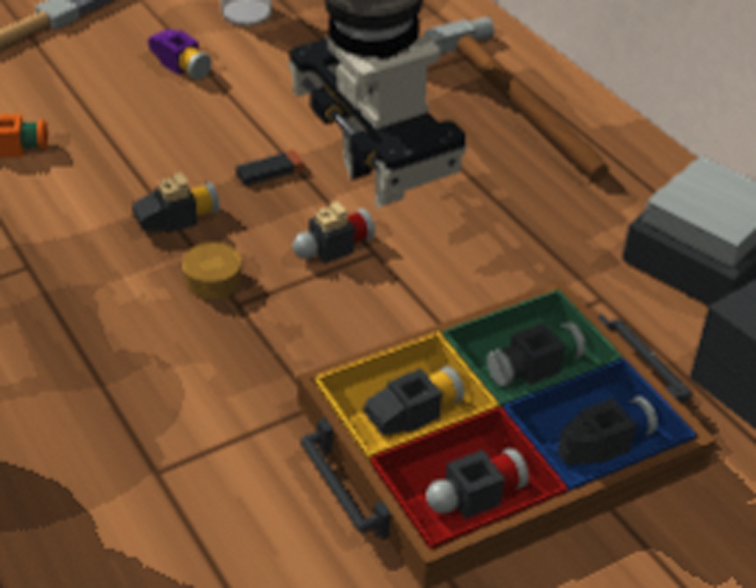

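All four heads lie in matching tins with the eyes up. The stubs and look-alikes are where they were, and the gripper is clear.

```bash
python3 -m creep '[[[0,0,0,0,0,0],[0,0,0,0,0,0],[0,0,0,0,0,0]]]'; python3 -c "
from cell import robot
print(robot.hand_in())"
```

```text
time: 26.2
tool_pos: [0.5253, 0.0174, 0.3208]
tool_rot: [-3.129, 0.036, 3.078]
contact_force: [-0.1, -0.2, 0.3]
opening: 0.0422
the job is handed in; nothing more can be done
None
```

I packed the green, yellow, red and blue hammer heads, all with empty eyes, into their matching tins and handed the job in at about 26 s of robot time. Each head was lowered until the wrist force showed it touching the tin floor, then released. The tool height at contact was within about 1 mm of what the grasp height predicted for a head lying flat. The highest wrist force reading was about 42 N.

The last side picture shows each head flat in its own tin with the eye up. The two stub heads and the purple and orange look-alikes appear where they were at the start, though I judged that by eye and did not measure them. In the last top picture the arm hides the green and yellow tins, so for those two heads the last check is the side view only. The gripper was open and touching nothing at hand-in, and no check failed or disagreed.

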